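Lock the blue filter onto the microscope lamp

TASK

Fit the blue filter cap on the bayonet mount of the white microscope lamp: set it in with its lugs in line with the red dots, twist it clockwise (seen from above) under the steel hooks until the lugs drop into the locking notches, and let go so that it sits fully home. Leave the amber and green filter caps where they are.

Things in the scene. Friction and masses are not known exactly. Their poses are not given: they have to be found in the camera images.
- blue_filter: Blue filter cap to fit, 160 g, upright on the bench. Origin: centre of its flat underside, z up. Round aluminium, foot radius 26 mm, widening to 32, 16 tall. Two lugs along +x and -x reach radius 48 mm, 10 wide, 8 to 14 mm above the underside. Arched blue handle in line with the lugs: bar 52 mm long (x), 14 wide (y), 40 to 60 mm above the underside. Same after a half turn.
- lamp_port (a point): Centre of the mount's floor, on the fixed white lamp (150 x 140 mm), 50 mm above the bench; heights from it. Red dots on +x and -x: entry line. Round it a grey ledge, radius 36 to 54 mm, 20 mm up. Clockwise from each dot: steel hook arm at 37 to 79 deg, 32 to 37 mm up, ending in a stop; below it a notch, 42 to 78 deg. Cap's underside: 12 mm up when lugs ride the ledge; at 60 deg (10 either way) it drops to 0.
- amber_filter: Not to be used: same shape as the blue one, amber glass and orange handle, 96 mm over the lugs, 60 mm tall, loose. Origin: centre of its underside.
- green_filter: Not to be used: same shape as the blue one, green glass and green handle, 96 mm over the lugs, 60 mm tall, loose. Origin: centre of its underside.
Things that resemble listed ones, but are neither listed nor needed, are in the scene too. What is shaped like the blue_filter but black or brown is not meant.

How it is judged:
By the outcome, as a careful person would: the job done as asked, in the order asked, and still so for the second after the job is handed in, with the robot touching nothing.
It also fails if it takes over 42 s, if anything falls off the work surface, if the arm or the gripper's body presses on something with over 40 N, if the wrist force passes 120 N, or if a joint passes its speed limit or range.

ROBOT

A 6-joint arm with a two-finger parallel gripper is mounted at the origin on the work surface. World frame = base frame: x ahead of the robot, y to its left, z up, the work surface at z = 0. Lengths are in m, angles in rad, forces in N, time in s.
With the tool pointing down it reaches from about 0.25 to 0.725 m from the base axis. Payload 4 kg.
Tool frame: the origin (TCP) lies at the very end of the fingers, on their centre line; the grasp point (between the pads) lies 19 mm behind it; z points along the fingers, x is the direction in which the jaws open and shut, and the axes are right-handed (so a half turn about z gives the same grasp; the last joint's range is limited). The gripper opens to 85 mm and grips with 20 to 120 N. Pads are 22 mm wide; open, the fingers measure 114 mm over their backs; the gripper's body (76 mm by 85 mm) begins 54 mm behind the grasp point. The pads swing forward as they close: fully open they stand 13 mm farther back than shut.
Start: joints at [-1.21, 0.241, 0.005, 1.335, 0, 1.571], TCP at [0.177, -0.468, 0.231] pointing down, gripper open.
Joint ranges: [-2.72, 2.72], [-1.05, 1.87], [-1.09, 1.28], [-1.99, 2.15], [-1.42, 1.44], [-3.14, 3.14]. Speed limits (rad/s): [2.79, 2.79, 3.14, 3.14, 3.14, 3.14].

INTERFACE

Orientations are given as a unit quaternion [x, y, z, w].
In Python, from workcell import sensors, vision, order gives the robot as it stands.
- The arm moves only by the tool step_arm, never from a script. Its argument "series" is a list of rows, each a list of 4 numbers: the shift along the tool's x, y, z in m, then the turn about the tool's z in rad. In form: [[x, y, z, roll], ...]. A call has exactly 8 rows; each row shifts and turns the commanded pose from where the row before left it, along the tool's axes as they then stand; what a row does not reach is not made up. A row lasts 1/10 s, in which the tool goes at most 50 mm and 8.59 degrees, less where a joint would pass 70% of its speed; a pose out of reach is approached as far as the arm can. A call with a gripper value outside its range is refused whole. "fingers" is the finger opening in m, from 0 to 0.0854, set as the call begins (left out, the last holds). The fingers move at their own pace and stop on an object; the grip force is fixed at half the most. Time passes only in rows, so rows that do not move let the fingers close, or fill a call up. It gives the time, the measured TCP pose, the force and the opening at its end, in the units of the state.
- sensors.get_obs(): the state, without advancing time (a new reading comes with each control period).
- vision.camera(name): name is "scene" or "side" or "wrist"; returns (picture, depth): 420x560x3 uint8, red, green, blue; 420x560 float32, m along the optical axis (not along the pixel's ray), 0 where there is no reading.
- vision.camera_info(name): a dict with "mtx" (3x3 intrinsics, pixels), "k1" (the pictures are not rectified: a ray, as slopes to the right and down, at radius r is drawn at 1 + k1 r^2 times it, then the intrinsics apply), "T" (4x4, takes a point from camera to world coordinates). Camera axes: x right, y up, looking along -z (the intrinsics and any distortion apply to the point x, -y, -z); pixel columns grow to the right and rows downward; lengths in m; the calibration is good to about 2 mm. A picture is of the moment at which its call begins: read the wrist's pose just before it. camera_info takes no time and is no camera call; for the wrist camera it gives the pose at the moment of the call.
- order.job_done(): hands the job in, once; it reports no verdict.
The state is a dict: "clock": time; "joint_pos": joint angles; "joint_vel": joint speeds; "tau": joint torques, N m; "eef_pos": TCP position; "tool_rot": TCP orientation; "ft_force": force on the tool from outside, world axes, zero at the start; "ft_torque": the same for the moment, N m; "grip_width": finger opening in m.
Only numpy, scipy, OpenCV 4.12 (cv2) and the standard library are available. Lean on these libraries where they do the work, as an engineer would, in place of code of your own. Each camera call takes 0.05 s, during which the arm holds its last target. There are 200 camera calls.

## Working session

There is one attempt and no reset: what is moved stays moved. The work goes in short steps, Python scripts to look and compute and a tool call to move; the robot and the scene stay as the last step left them, time stands still between calls to the robot, and variables do not carry over. Pictures are saved under pics/ and viewed, about 8 in all and at most 12, crops included, and the job is handed in when it is done.

Besides the shell and the picture viewer there is one more tool, called in YAML: its name, and indented under it one key for each argument. step_arm: Moves the arm, as the interface text tells. Its arguments: {"type":"object","properties":{"series":{"type":"array","items":{"type":"array","items":{"type":"number"}}},"fingers":{"type":"number"}},"required":["series"]}

```bash
mkdir -p pics; cat > h.py <<'E'
import numpy as np, cv2
from workcell import sensors, vision, order
def save(name,fn):
    p,d=vision.camera(name); cv2.imwrite('pics/'+fn+'.png',p[:,:,::-1]); np.save('pics/'+fn+'_d.npy',d); 
    i=vision.camera_info(name); np.savez('pics/'+fn+'_i.npz',**{k:np.array(v) for k,v in i.items()}); return p,d,i
def load(fn):
    i=np.load('pics/'+fn+'_i.npz'); return cv2.imread('pics/'+fn+'.png')[:,:,::-1],np.load('pics/'+fn+'_d.npy'),{k:i[k] for k in i}
def rays(uv,i):
    uv=np.asarray(uv,float).reshape(-1,1,2)
    n=cv2.undistortPoints(uv,np.array(i['mtx'],float),np.array([float(i['k1']),0,0,0,0]))[:,0]
    T=np.array(i['T']); d=np.c_[n[:,0],-n[:,1],-np.ones(len(n))]@T[:3,:3].T
    return T[:3,3],d
def onplane(uv,i,z):
    o,d=rays(uv,i); return o+d*((z-o[2])/d[:,2])[:,None]
def ondepth(uv,dep,i):
    uv=np.asarray(uv).reshape(-1,2); o,d=rays(uv,i); return o+d*dep[uv[:,1].astype(int),uv[:,0].astype(int)][:,None]
E
python3 - <<'E'
from h import *
a=save('scene','s0')[0]; b=save('side','d0')[0]
print(sensors.get_obs())
for n in('scene','side','wrist'):
    i=vision.camera_info(n);print(n,np.round(i['T'],3).tolist(),np.round(i['mtx'],1).tolist(),i['k1'])
E
```

```text
{'clock': 0.1, 'joint_pos': array([-1.20998026e+00,  2.41351737e-01,  3.85438436e-03,  1.33517856e+00,
        1.81837559e-05,  1.57075726e+00]), 'joint_vel': array([-5.42875552e-05, -2.91529135e-03,  2.33144824e-03,  4.29872807e-04,
       -1.23528481e-03, -2.67817510e-03]), 'tau': array([ 4.57287149e-05, -3.73137724e+01,  2.53010201e+01,  1.08456187e-02,
       -5.75803665e-05, -2.82933250e-06]), 'eef_pos': array([ 0.1763266 , -0.46727916,  0.23049318]), 'tool_rot': array([ 8.22518453e-01, -5.68737647e-01, -7.67803799e-04, -5.42003041e-04]), 'ft_force': array([0.14316322, 0.08553769, 0.35922021]), 'ft_torque': array([0.06641993, 0.00393629, 0.0247259 ]), 'grip_width': 0.0855864597633359}
scene [[-0.788, -0.43, 0.44, 0.829], [0.615, -0.568, 0.547, 0.46], [0.015, 0.702, 0.712, 0.645], [0.0, 0.0, 0.0, 1.0]] [[453.9, 0.0, 279.9], [0.0, 453.9, 196.8], [0.0, 0.0, 1.0]] -0.0763897426222871
side [[-0.941, 0.183, -0.284, 0.256], [-0.338, -0.478, 0.811, 0.707], [0.013, 0.859, 0.512, 0.466], [0.0, 0.0, 0.0, 1.0]] [[508.6, 0.0, 291.6], [0.0, 508.6, 206.5], [0.0, 0.0, 1.0]] 0.018222043383084103
wrist [[0.352, 0.893, 0.28, 0.248], [-0.936, 0.337, 0.103, -0.441], [-0.003, -0.298, 0.955, 0.373], [0.0, 0.0, 0.0, 1.0]] [[361.1, 0.0, 281.2], [0.0, 361.1, 208.1], [0.0, 0.0, 1.0]] -0.07229047187823917
```

View pics/s0.png

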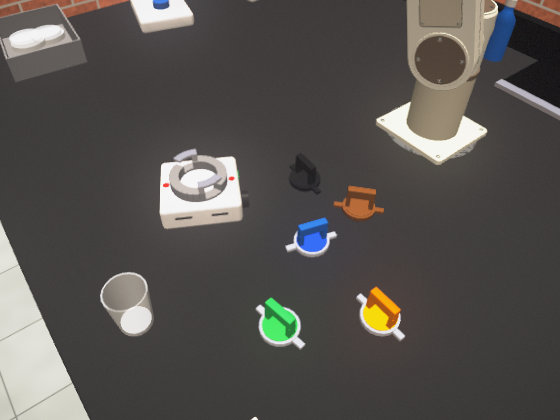

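View pics/d0.png

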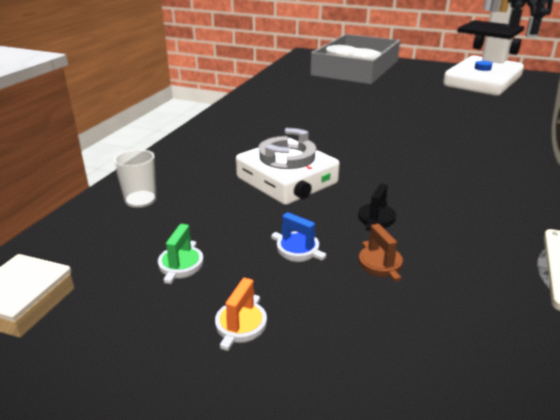

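The scene view shows the blue cap at (312,238), with black at (306,175), brown at (361,203), green at (280,325) and amber at (380,315). The lamp is at (200,190), with red dots at about (166,185) and (231,178). Only (312,238) is a blue cap with silver lugs. The blue spot at (160,3) is a button on another device.

```bash
python3 - <<'E'
from h import *
for fn,box in(('s0',(270,205,350,265)),('d0',(265,205,335,265))):
    p,d,i=load(fn); hsv=cv2.cvtColor(p,cv2.COLOR_RGB2HSV)
    x0,y0,x1,y1=box; m=np.zeros(d.shape,bool); m[y0:y1,x0:x1]=1
    blue=m&(hsv[...,0]>100)&(hsv[...,0]<130)&(hsv[...,1]>120)&(d>0)
    v,u=np.nonzero(blue); P=ondepth(np.c_[u,v],d,i)
    t=P[(P[:,2]>.042)]; c,s,a=cv2.minAreaRect(t[:,:2].astype(np.float32)*1000)
    g=P[P[:,2]<.03]
    print(fn,'handle z',t[:,2].max(),'rect',c,s,a,'glass',g.mean(0) if len(g) else 0)
    w=m&(hsv[...,1]<60)&(hsv[...,2]>110)&(d>0)
    v,u=np.nonzero(w);P=ondepth(np.c_[u,v],d,i);P=P[(P[:,2]<.025)&(P[:,2]>.004)]
    c,s,a=cv2.minAreaRect(P[:,:2].astype(np.float32)*1000);print(' metal rect',c,s,a, 'circ', )
    Q=P[:,:2];cc=np.array(c)/1000
    r=np.linalg.norm(Q-cc,axis=1); far=Q[r>.037]-cc; th=np.arctan2(far[:,1],far[:,0]); print(' lug ang deg',np.degrees(np.angle(np.exp(2j*th).mean())/2), len(far), r.max(), 'lugmean', [ (far[np.cos(th-th[0])*sg>0].mean(0)+cc).round(4) for sg in(1,-1) if (np.cos(th-th[0])*sg>0).any()])
p,d,i=load('s0')
for fn in('s0','d0'):
    p,d,i=load(fn); hsv=cv2.cvtColor(p,cv2.COLOR_RGB2HSV)
    red=((hsv[...,0]<6)|(hsv[...,0]>174))&(hsv[...,1]>150)&(hsv[...,2]>120)
    x0,y0,x1,y1=(150,145,250,230) if fn=='s0' else (230,120,345,200)
    m=np.zeros_like(red);m[y0:y1,x0:x1]=red[y0:y1,x0:x1]
    n,l,st,ce=cv2.connectedComponentsWithStats(m.astype(np.uint8))
    for k in range(1,n): print(fn,'red',ce[k],st[k,4],ondepth(ce[k].round(),d,i).round(4))
    big=cv2.resize(p[y0:y1,x0:x1],None,fx=4,fy=4,interpolation=2)
    b2=(p[205:265,270:350] if fn=='s0' else p[205:265,265:335]); cv2.imwrite(f'pics/c_{fn}.png',big[:,:,::-1]); cv2.imwrite(f'pics/b_{fn}.png',cv2.resize(b2,None,fx=4,fy=4)[:,:,::-1])
a=cv2.imread('pics/c_s0.png');b=cv2.imread('pics/b_s0.png');h=max(a.shape[0],b.shape[0]);
f=lambda q:cv2.copyMakeBorder(q,0,h-q.shape[0],0,0,0)
cv2.imwrite('pics/crop.png',np.hstack([f(a),f(b)]))
E
```

```text
s0 handle z 0.06201228810373427 rect (462.6169738769531, 95.2115478515625) (15.492069244384766, 52.2266731262207) 73.63350677490234 glass [0.46293124 0.10168254 0.01742822]
 metal rect (466.42352294921875, 101.01333618164062) (51.5338134765625, 94.44811248779297) 56.12870788574219 circ
 lug ang deg -16.18813288531469 83 0.05169336936095262 lugmean [array([0.4229, 0.1071]), array([0.5042, 0.0825])]
d0 handle z 0.062097287405075086 rect (459.5129699707031, 96.11698150634766) (16.689620971679688, 53.28981399536133) 73.03860473632812 glass [0.46430916 0.09039853 0.01691292]
 metal rect (458.99114990234375, 95.34968566894531) (64.90494537353516, 81.18931579589844) 35.91916275024414 circ
 lug ang deg -16.611603870926942 100 0.048568531100637864 lugmean [array([0.5004, 0.0846]), array([0.4181, 0.1089])]
s0 red [231.16666667 177.91666667] 12 [[ 0.5056 -0.0924  0.0505]]
s0 red [165.66666667 184.93333333] 15 [[ 0.6138 -0.1512  0.0498]]
```

View pics/crop.png

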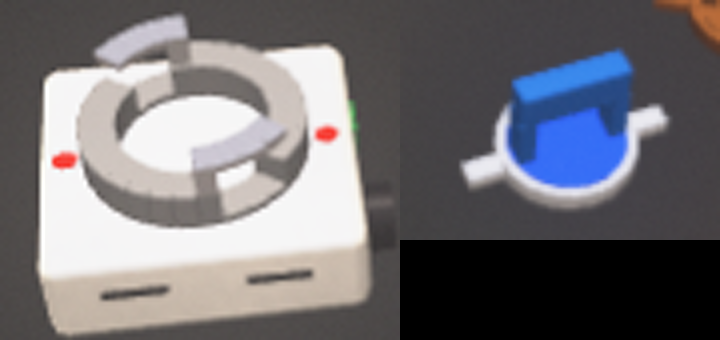

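Blue cap confirmed at (570,130) in the crop: silver ring and lugs, blue glass and handle. Cap centre is about (0.462, 0.0955) at -16.5°. The dots put the port at (0.560, -0.122), entry line -28.5°.

```bash
cat >> h.py <<'E'
def yaw(o):
    q=o['tool_rot']; return np.degrees(np.arctan2(2*(q[0]*q[1]+q[2]*q[3]),1-2*(q[1]**2+q[2]**2)))
def plan(target,yt,n,turn=None):
    o=sensors.get_obs(); y=yaw(o); dy=((yt-y+180)%360-180) if turn is None else turn
    dp=np.array(target)-o['eef_pos']; print('pos',o['eef_pos'].round(4),'yaw',y.round(2),'dp',dp.round(4),'dyaw',round(dy,2),'t',o['clock'])
    R=[]
    for k in range(n):
        a=np.radians(y+dy*k/n); x=np.array([np.cos(a),np.sin(a),0]); yy=np.array([np.sin(a),-np.cos(a),0])
        s=dp/n; R.append([round(float(v),3 if n>8 else 4) for v in(s@x,s@yy,-s[2],-np.radians(dy)/n)])
    for k in range(0,n,8): print(R[k:k+8])
E
python3 -c "
from h import *
plan([.462,.0955,.15],73.5,24)"
```

```text
pos [ 0.1763 -0.4673  0.2305] yaw -69.32 dp [ 0.2857  0.5628 -0.0805] dyaw 142.82 t 0.1
[[-0.018, -0.019, 0.003, -0.104], [-0.016, -0.021, 0.003, -0.104], [-0.013, -0.023, 0.003, -0.104], [-0.011, -0.024, 0.003, -0.104], [-0.008, -0.025, 0.003, -0.104], [-0.006, -0.026, 0.003, -0.104], [-0.003, -0.026, 0.003, -0.104], [-0.0, -0.026, 0.003, -0.104]]
[[0.002, -0.026, 0.003, -0.104], [0.005, -0.026, 0.003, -0.104], [0.008, -0.025, 0.003, -0.104], [0.01, -0.024, 0.003, -0.104], [0.013, -0.023, 0.003, -0.104], [0.015, -0.022, 0.003, -0.104], [0.017, -0.02, 0.003, -0.104], [0.019, -0.018, 0.003, -0.104]]
[[0.021, -0.016, 0.003, -0.104], [0.022, -0.014, 0.003, -0.104], [0.024, -0.011, 0.003, -0.104], [0.025, -0.009, 0.003, -0.104], [0.026, -0.006, 0.003, -0.104], [0.026, -0.003, 0.003, -0.104], [0.026, -0.001, 0.003, -0.104], [0.026, 0.002, 0.003, -0.104]]
```

step_arm:
  series:
    - [-0.018,-0.019,0.003,-0.104]
    - [-0.016,-0.021,0.003,-0.104]
    - [-0.013,-0.023,0.003,-0.104]
    - [-0.011,-0.024,0.003,-0.104]
    - [-0.008,-0.025,0.003,-0.104]
    - [-0.006,-0.026,0.003,-0.104]
    - [-0.003,-0.026,0.003,-0.104]
    - [0,-0.026,0.003,-0.104]
  fingers: 0.05

```text
clock: 0.9
eef_pos: [0.272, -0.279, 0.2069]
tool_rot: [0.983, -0.186, -0.0, -0.0]
ft_force: [0.5, 0.2, 0.1]
grip_width: 0.0499
```

step_arm:
  series:
    - [0.002,-0.026,0.003,-0.104]
    - [0.005,-0.026,0.003,-0.104]
    - [0.008,-0.025,0.003,-0.104]
    - [0.01,-0.024,0.003,-0.104]
    - [0.013,-0.023,0.003,-0.104]
    - [0.015,-0.022,0.003,-0.104]
    - [0.017,-0.02,0.003,-0.104]
    - [0.019,-0.018,0.003,-0.104]

```text
clock: 1.7
eef_pos: [0.366, -0.091, 0.1829]
tool_rot: [0.974, 0.227, -0.0, -0.0]
ft_force: [-0.1, -0.4, -0.7]
grip_width: 0.0503
```

step_arm:
  series:
    - [0.021,-0.016,0.003,-0.104]
    - [0.022,-0.014,0.003,-0.104]
    - [0.024,-0.011,0.003,-0.104]
    - [0.025,-0.009,0.003,-0.104]
    - [0.026,-0.006,0.003,-0.104]
    - [0.026,-0.003,0.003,-0.104]
    - [0.026,-0.001,0.003,-0.104]
    - [0.026,0.002,0.003,-0.104]

```text
clock: 2.5
eef_pos: [0.4605, 0.0968, 0.1587]
tool_rot: [0.799, 0.601, -0.0, -0.0]
ft_force: [0.6, -0.8, -0.3]
grip_width: 0.0505
```

step_arm:
  series:
    - [0,0,0,0]
    - [0,0,0,0]
    - [0,0,0,0]
    - [0,0,0,0]
    - [0,0,0,0]
    - [0,0,0,0]
    - [0,0,0,0]
    - [0,0,0,0]

```text
clock: 3.3
eef_pos: [0.4605, 0.0957, 0.1594]
tool_rot: [0.8, 0.599, 0.0, 0.0]
ft_force: [0.4, 0.7, 0.2]
grip_width: 0.0499
```

```bash
python3 - <<'E'
from h import *
plan([.462,.0955,.033],73.5,8)
p,d,i=save('wrist','w1')
hsv=cv2.cvtColor(p,cv2.COLOR_RGB2HSV)
m=(hsv[...,0]>100)&(hsv[...,0]<130)&(hsv[...,1]>120)&(d>0)
v,u=np.nonzero(m);P=ondepth(np.c_[u,v],d,i); t=P[P[:,2]>.055]
print(len(t),t[:,2].max(),cv2.minAreaRect(t[:,:2].astype(np.float32)*1000))
E
```

```text
pos [0.4605 0.0957 0.1594] yaw 73.66 dp [ 0.0015 -0.0002 -0.1264] dyaw -0.16 t 3.3
[[0.0, 0.0002, 0.0158, 0.0004], [0.0, 0.0002, 0.0158, 0.0004], [0.0, 0.0002, 0.0158, 0.0004], [0.0, 0.0002, 0.0158, 0.0004], [0.0, 0.0002, 0.0158, 0.0004], [0.0, 0.0002, 0.0158, 0.0004], [0.0, 0.0002, 0.0158, 0.0004], [0.0, 0.0002, 0.0158, 0.0004]]
1365 0.06230877327306336 ((460.1849365234375, 94.90608978271484), (13.629966735839844, 51.12568283081055), 73.09870910644531)
```

View pics/w1.png

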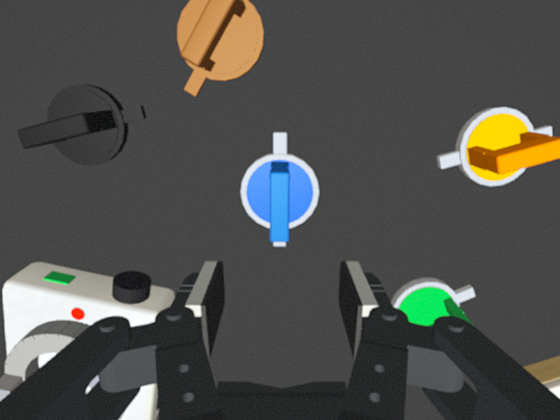

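The wrist view shows the handle at (280,200), parallel to the jaws' plane and centred. Its size of 51 x 14 mm matches the description. Next: descend and grip.

step_arm:
  series:
    - [0,0,0.02,0]
    - [0,0,0.02,0]
    - [0,0,0.02,0]
    - [0,0,0.02,0]
    - [0,0,0.02,0]
    - [0,0,0.016,0]
    - [0,0,0.01,0]
    - [0,0,0,0]

```text
clock: 4.15
eef_pos: [0.4594, 0.0956, 0.0321]
tool_rot: [0.8, 0.6, -0.001, -0.001]
ft_force: [-1.0, 0.3, -0.2]
grip_width: 0.0501
```

step_arm:
  series:
    - [0,0,0,0]
    - [0,0,0,0]
    - [0,0,0,0]
    - [0,0,0,0]
    - [0,0,0,0]
    - [0,0,0,0]
    - [0,0,0,0]
    - [0,0,0,0]
  fingers: 0

```text
clock: 4.95
eef_pos: [0.4612, 0.0958, 0.034]
tool_rot: [0.8, 0.6, 0.001, 0.0]
ft_force: [0.3, -1.3, 6.1]
grip_width: 0.013
```

step_arm:
  series:
    - [0,0,-0.005,0]
    - [0,0,-0.015,0]
    - [0,0,-0.02,0]
    - [0,0,-0.02,0]
    - [0,0,-0.02,0]
    - [0,0,-0.02,0]
    - [0,0,-0.02,0]
    - [0,0,-0.01,0]

```text
clock: 5.75
eef_pos: [0.4608, 0.096, 0.1646]
tool_rot: [0.8, 0.6, 0.001, 0.0]
ft_force: [0.8, -0.4, -2.6]
grip_width: 0.0128
```

```bash
python3 - <<'E'
from h import *
plan([.560,-.122,.163],61.5,16)
E
```

```text
pos [0.4608 0.096  0.1646] yaw 73.69 dp [ 0.0992 -0.218  -0.0016] dyaw -12.19 t 5.75
[[-0.011, 0.01, 0.0, 0.013], [-0.011, 0.01, 0.0, 0.013], [-0.011, 0.01, 0.0, 0.013], [-0.011, 0.01, 0.0, 0.013], [-0.011, 0.01, 0.0, 0.013], [-0.011, 0.011, 0.0, 0.013], [-0.011, 0.011, 0.0, 0.013], [-0.01, 0.011, 0.0, 0.013]]
[[-0.01, 0.011, 0.0, 0.013], [-0.01, 0.011, 0.0, 0.013], [-0.01, 0.011, 0.0, 0.013], [-0.01, 0.011, 0.0, 0.013], [-0.01, 0.011, 0.0, 0.013], [-0.009, 0.012, 0.0, 0.013], [-0.009, 0.012, 0.0, 0.013], [-0.009, 0.012, 0.0, 0.013]]
```

Gripped and lifted: width is 13 mm, with a weight signature of about 2.6 N. I'll move beside the lamp first for a close wrist look.

```bash
python3 - <<'E'
from h import *
plan([.64,-.03,.165],61.5,8)
E
```

```text
pos [0.4608 0.096  0.1646] yaw 73.69 dp [ 0.1792 -0.126   0.0004] dyaw -12.19 t 5.75
[[-0.0088, 0.0259, -0.0, 0.0266], [-0.0081, 0.0261, -0.0, 0.0266], [-0.0074, 0.0264, -0.0, 0.0266], [-0.0067, 0.0265, -0.0, 0.0266], [-0.006, 0.0267, -0.0, 0.0266], [-0.0053, 0.0269, -0.0, 0.0266], [-0.0046, 0.027, -0.0, 0.0266], [-0.0039, 0.0271, -0.0, 0.0266]]
```

step_arm:
  series:
    - [-0.009,0.026,0,0.027]
    - [-0.008,0.026,0,0.027]
    - [-0.007,0.026,0,0.027]
    - [-0.007,0.027,0,0.027]
    - [-0.006,0.027,0,0.027]
    - [-0.005,0.027,0,0.027]
    - [-0.005,0.027,0,0.027]
    - [-0.004,0.027,0,0.024]

```text
clock: 6.55
eef_pos: [0.6399, -0.0313, 0.1619]
tool_rot: [0.86, 0.511, -0.001, -0.001]
ft_force: [0.9, -1.0, -2.7]
grip_width: 0.0129
```

step_arm:
  series:
    - [0,0,0,0]
    - [0,0,0,0]
    - [0,0,0,0]
    - [0,0,0,0]
    - [0,0,0,0]
    - [0,0,0,0]
    - [0,0,0,0]
    - [0,0,0,0]

```text
clock: 7.35
eef_pos: [0.6397, -0.0305, 0.1635]
tool_rot: [0.859, 0.511, 0.0, 0.0]
ft_force: [-0.3, -0.6, -1.9]
grip_width: 0.0131
```

```bash
python3 - <<'E'
from h import *
p,d,i=save('wrist','w2')
o=sensors.get_obs();print(o['eef_pos'],yaw(o))
hsv=cv2.cvtColor(p,cv2.COLOR_RGB2HSV)
red=((hsv[...,0]<6)|(hsv[...,0]>174))&(hsv[...,1]>150)&(hsv[...,2]>120)
n,l,st,ce=cv2.connectedComponentsWithStats(red.astype(np.uint8))
for k in range(1,n):
    if st[k,4]>8: print(ce[k],st[k],onplane(ce[k],i,.05).round(4),ondepth(ce[k].round(),d,i).round(4))
# ledge: depth points at z 66-74mm
v,u=np.nonzero(d>0);P=ondepth(np.c_[u,v],d,i)
L=P[(abs(P[:,2]-.07)<.004)&(np.hypot(P[:,0]-.56,P[:,1]+.122)<.062)]
print('ledge',len(L)); 
from scipy.optimize import least_squares
C=np.array([.56,-.122])
for hk,(lo,hi) in {'ledge':(.067,.074),'hook':(.082,.091)}.items():
    Q=P[(P[:,2]>lo)&(P[:,2]<hi)]; r=np.hypot(*(Q[:,:2]-C).T); Q=Q[(r<.065)&(r>.028)]
    r=np.hypot(*(Q[:,:2]-C).T);a=np.degrees(np.arctan2(*(Q[:,:2]-C).T[::-1]))
    h=np.histogram(a,np.arange(-180,181,10))[0]; print(hk,len(Q),np.percentile(r,[1,5,50,95,99]).round(4),np.median(Q[:,2])); print(h)
E
```

```text
[ 0.63975951 -0.03059599  0.16343893] 61.482264600073265
[104.97474747  76.96464646] [ 98  69  15  17 198] [[ 0.5035 -0.0934  0.05  ]] [[ 0.5038 -0.093   0.0511]]
[126.77272727 247.86363636] [120 245  13   7  66] [[ 0.6148 -0.1539  0.05  ]] [[ 0.6149 -0.1534  0.0506]]
ledge 7846
ledge 7729 [0.0347 0.0366 0.046  0.0542 0.0555] 0.07007886572204719
[338 336 336 326 311 325 101  26   0   0  81 268 275 261 260 254 261 252
 249 261 262 277 287 242  48  31   0   0   0  83 236 366 346 353 337 340]
hook 3793 [0.0374 0.0385 0.0464 0.0537 0.0549] 0.08701695604134721
[  0   0   0   0   0  46 340 324 315 306 308 115   0   0   0   0   0   0
   0   0   0   0   0   0 257 365 373 368 387 289   0   0   0   0   0   0]
```

View pics/w2.png

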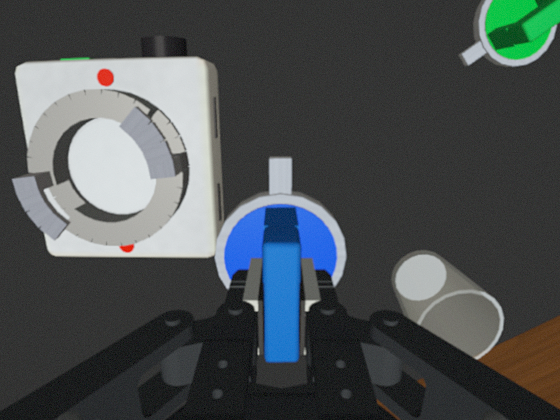

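The wrist view shows the lamp's ring centred near (105,165), dots at (105,77) and (127,248, half hidden), and the cap held straight at (280,250). Next I'll fit the ring centre, the hook symmetry and the cap's offset in the grip.

```bash
python3 - <<'E'
from h import *
from scipy.optimize import least_squares
p,d,i=load('w2')
v,u=np.nonzero(d>0);P=ondepth(np.c_[u,v],d,i)
C=np.array([.5592,-.1235])
for it in range(4):
    Q=P[(abs(P[:,2]-.07)<.003)];r=np.hypot(*(Q[:,:2]-C).T);Q=Q[(r<.062)&(r>.025),:2]
    a=np.degrees(np.arctan2(*(Q-C).T[::-1]))
    E=[]
    for b in range(-180,180,4):
        s=Q[(a>=b)&(a<b+4)]
        if len(s)>90:
            rr=np.hypot(*(s-C).T); c=np.radians(b+2);E.append((c,np.percentile(rr,3),np.percentile(rr,97)))
    E=np.array(E); f=lambda x:np.r_[E[:,1]-x[2]-x[0]*np.cos(E[:,0])-x[1]*np.sin(E[:,0]),E[:,2]-x[3]-x[0]*np.cos(E[:,0])-x[1]*np.sin(E[:,0])]
    x=least_squares(f,[0,0,.036,.054],loss='soft_l1',f_scale=.001).x; C=C+x[:2]
print('ledge C',C.round(4),x[2:],len(E))
H=P[(P[:,2]>.084)&(P[:,2]<.09)];r=np.hypot(*(H[:,:2]-C).T);H=H[(r<.058)&(r>.034)]
a=np.degrees(np.arctan2(*(H[:,:2]-C).T[::-1]))
for s in(a[a<0],a[a>0]):print('hook',np.percentile(s,[.5,99.5]))
# notches: gaps of ledge
dot=np.array([.5035,-.0934]);print('dot ang',np.degrees(np.arctan2(*(C-dot)[::-1])),np.linalg.norm(C-dot))
hsv=cv2.cvtColor(p,cv2.COLOR_RGB2HSV)
m=(hsv[...,0]>100)&(hsv[...,0]<130)&(hsv[...,1]>120)&(d>0); v,u=np.nonzero(m);B=ondepth(np.c_[u,v],d,i)
print('z',np.percentile(B[:,2],[1,50,99])); t=B[B[:,2]>B[:,2].max()-.006]; print('handle top',cv2.minAreaRect(t[:,:2].astype(np.float32)*1000),t[:,2].mean())
# lug visible
m=(hsv[...,1]<60)&(hsv[...,2]>120)&(d>0); m[:, :262]=0; m[:,300:]=0; m[:150]=0;m[185:]=0
v,u=np.nonzero(m);g=ondepth(np.c_[u,v],d,i); print('lug',cv2.minAreaRect(g[:,:2].astype(np.float32)*1000),g[:,2].mean(),g.mean(0))
E
```

```text
ledge C [ 0.5582 -0.1224] [0.03642076 0.05366271] 60
hook [-119.32386878  -64.32297025]
hook [ 60.40635154 115.49236216]
dot ang -27.938147492907135 0.06189709312781271
z [0.14559047 0.18355783 0.19651203]
handle top ((636.05322265625, -6.208980560302734), (76.01785278320312, 3.2500686645507812), 57.05778503417969) 0.25200008418113773
lug ((615.9661254882812, -21.702239990234375), (11.950471878051758, 48.461509704589844), 49.405574798583984) 0.13778371995558006 [ 0.60331849 -0.01120026  0.13778372]
```

Lamp centre is (0.5587, -0.1215) after removing a 1 mm camera bias. The ring radii of 36.4 and 53.7 mm match. Entry line is -28° by both the hooks and the dot.

```bash
python3 - <<'E'
from h import *
plan([.5587,-.1215,.150],62,8)
E
```

```text
pos [ 0.6398 -0.0306  0.1634] yaw 61.48 dp [-0.0811 -0.0909 -0.0134] dyaw 0.52 t 7.4
[[-0.0148, -0.0035, 0.0017, -0.0011], [-0.0148, -0.0035, 0.0017, -0.0011], [-0.0148, -0.0035, 0.0017, -0.0011], [-0.0148, -0.0035, 0.0017, -0.0011], [-0.0148, -0.0035, 0.0017, -0.0011], [-0.0148, -0.0036, 0.0017, -0.0011], [-0.0148, -0.0036, 0.0017, -0.0011], [-0.0148, -0.0036, 0.0017, -0.0011]]
```

step_arm:
  series:
    - [-0.015,-0.0035,0.002,-0.001]
    - [-0.015,-0.0035,0.002,-0.001]
    - [-0.015,-0.0035,0.002,-0.001]
    - [-0.015,-0.0035,0.002,-0.001]
    - [-0.015,-0.0035,0.002,-0.001]
    - [-0.015,-0.0035,0.002,-0.001]
    - [-0.015,-0.0035,0.001,-0.001]
    - [-0.0135,-0.004,0,-0.002]

```text
clock: 8.2
eef_pos: [0.5576, -0.1223, 0.1502]
tool_rot: [0.857, 0.515, -0.0, -0.0]
ft_force: [0.9, 0.3, -0.8]
grip_width: 0.0128
```

step_arm:
  series:
    - [0,0,0,0]
    - [0,0,0,0]
    - [0,0,0,0]
    - [0,0,0,0]
    - [0,0,0,0]
    - [0,0,0,0]
    - [0,0,0,0]
    - [0,0,0,0]

```text
clock: 9.0
eef_pos: [0.5585, -0.1214, 0.1503]
tool_rot: [0.857, 0.515, -0.0, -0.0]
ft_force: [-0.7, 0.4, -2.3]
grip_width: 0.0126
```

```bash
python3 - <<'E'
from h import *
plan([.5587,-.1215,.098],62,8)
p1,_,_=save('scene','s3'); p2,_,_=save('side','d3')
a=cv2.resize(p1[90:240,130:270],None,fx=2.8,fy=2.8); b=cv2.resize(p2[60:210,220:360],None,fx=2.8,fy=2.8)
cv2.imwrite('pics/m3.png',np.hstack([a,b])[:,:,::-1])
E
```

```text
pos [ 0.5585 -0.1214  0.1503] yaw 62.0 dp [ 0.0002 -0.0001 -0.0523] dyaw -0.0 t 9.0
[[-0.0, 0.0, 0.0065, 0.0], [-0.0, 0.0, 0.0065, 0.0], [-0.0, 0.0, 0.0065, 0.0], [-0.0, 0.0, 0.0065, 0.0], [-0.0, 0.0, 0.0065, 0.0], [-0.0, 0.0, 0.0065, 0.0], [-0.0, 0.0, 0.0065, 0.0], [-0.0, 0.0, 0.0065, 0.0]]
```

View pics/m3.png

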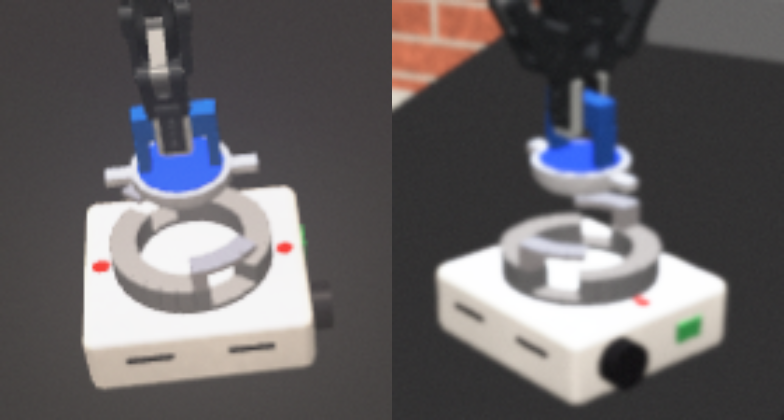

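In both crops the cap hangs above the ring at (180,170) and (580,160), with its lugs parallel to the dot line. Next: lower it onto the ledge.

step_arm:
  series:
    - [0,0,0.008,0]
    - [0,0,0.008,0]
    - [0,0,0.008,0]
    - [0,0,0.008,0]
    - [0,0,0.007,0]
    - [0,0,0.006,0]
    - [0,0,0.004,0]
    - [0,0,0.003,0]

```text
clock: 9.9
eef_pos: [0.5584, -0.1214, 0.0979]
tool_rot: [0.857, 0.515, -0.0, -0.0]
ft_force: [0.1, -0.4, -1.3]
grip_width: 0.0133
```

step_arm:
  series:
    - [0,0,0.001,0]
    - [0,0,0.001,0]
    - [0,0,0.001,0]
    - [0,0,0,0]
    - [0,0,0,0]
    - [0,0,0,0]
    - [0,0,0,0]
    - [0,0,0,0]

```text
clock: 10.7
eef_pos: [0.5588, -0.1215, 0.0958]
tool_rot: [0.857, 0.515, 0.0, 0.0]
ft_force: [-1.1, -0.1, 3.1]
grip_width: 0.0129
```

The lugs touched the ledge at the expected height: 0.096 m with about 5 N of contact. Twisting clockwise 60°.

step_arm:
  series:
    - [0,0,0,0.05]
    - [0,0,0,0.06]
    - [0,0,0,0.07]
    - [0,0,0,0.07]
    - [0,0,0,0.07]
    - [0,0,0,0.07]
    - [0,0,0,0.07]
    - [0,0,0,0.07]

```text
clock: 11.5
eef_pos: [0.5591, -0.1216, 0.0958]
tool_rot: [0.963, 0.271, 0.001, 0.0]
ft_force: [0.9, -0.2, 3.0]
grip_width: 0.0131
```

step_arm:
  series:
    - [0,0,0,0.07]
    - [0,0,0,0.07]
    - [0,0,0,0.07]
    - [0,0,0,0.07]
    - [0,0,0,0.07]
    - [0,0,0,0.07]
    - [0,0,0,0.06]
    - [0,0,0,0.04]

```text
clock: 12.3
eef_pos: [0.5582, -0.1214, 0.0947]
tool_rot: [1.0, 0.015, -0.0, -0.0]
ft_force: [0.4, -0.6, -2.7]
grip_width: 0.0127
```

```bash
python3 - <<'E'
from h import *
plan([.5587,-.1215,.084],2,8); o=sensors.get_obs(); print(o['ft_force'],o['ft_torque'])
E
```

```text
pos [ 0.5582 -0.1214  0.0947] yaw 1.72 dp [ 0.0005 -0.0001 -0.0107] dyaw 0.28 t 12.3
[[0.0001, 0.0, 0.0013, -0.0006], [0.0001, 0.0, 0.0013, -0.0006], [0.0001, 0.0, 0.0013, -0.0006], [0.0001, 0.0, 0.0013, -0.0006], [0.0001, 0.0, 0.0013, -0.0006], [0.0001, 0.0, 0.0013, -0.0006], [0.0001, 0.0, 0.0013, -0.0006], [0.0001, 0.0, 0.0013, -0.0006]]
[ 0.39198119 -0.56570033 -2.670905  ] [-0.00615086  0.0148292  -0.01285233]
```

The cap turned 60° and contact vanished, so the lugs are over the notches. Lowering.

step_arm:
  series:
    - [0,0,0.002,0]
    - [0,0,0.002,0]
    - [0,0,0.002,0]
    - [0,0,0.002,0]
    - [0,0,0.001,0]
    - [0,0,0.001,0]
    - [0,0,0,0]
    - [0,0,0,0]

```text
clock: 13.1
eef_pos: [0.5585, -0.1214, 0.0854]
tool_rot: [1.0, 0.016, 0.0, 0.0]
ft_force: [-0.9, 0.6, -2.6]
grip_width: 0.013
```

step_arm:
  series:
    - [0,0,0.001,0]
    - [0,0,0.001,0]
    - [0,0,0,0]
    - [0,0,0,0]
    - [0,0,0,0]
    - [0,0,0,0]
    - [0,0,0,0]
    - [0,0,0,0]

```text
clock: 13.9
eef_pos: [0.5587, -0.1215, 0.084]
tool_rot: [1.0, 0.016, 0.0, 0.0]
ft_force: [-3.0, 0.5, 6.0]
grip_width: 0.0131
```

It reached the floor at 0.084 as expected, with contact. Opening slightly, clear of the hooks, and retreating straight up.

step_arm:
  series:
    - [0,0,0,0]
    - [0,0,0,0]
    - [0,0,0,0]
    - [0,0,0,0]
    - [0,0,0,0]
    - [0,0,0,0]
    - [0,0,0,0]
    - [0,0,0,0]
  fingers: 0.03

```text
clock: 14.7
eef_pos: [0.5585, -0.1215, 0.0833]
tool_rot: [1.0, 0.016, 0.0, -0.0]
ft_force: [0.5, 0.3, -0.4]
grip_width: 0.0299
```

step_arm:
  series:
    - [0,0,-0.005,0]
    - [0,0,-0.01,0]
    - [0,0,-0.015,0]
    - [0,0,-0.02,0]
    - [0,0,-0.02,0]
    - [0,0,-0.02,0]
    - [0,0,-0.02,0]
    - [0,0,-0.01,0]

```text
clock: 15.5
eef_pos: [0.5596, -0.1217, 0.2064]
tool_rot: [1.0, 0.016, 0.002, 0.0]
ft_force: [0.8, -0.1, -1.5]
grip_width: 0.0304
```

```bash
python3 - <<'E'
from h import *
p,d,i=save('wrist','w4'); p1,_,_=save('scene','s4')
print(sensors.get_obs()['ft_force'])
hsv=cv2.cvtColor(p,cv2.COLOR_RGB2HSV)
m=(hsv[...,0]>100)&(hsv[...,0]<130)&(hsv[...,1]>120)&(d>0); v,u=np.nonzero(m);B=ondepth(np.c_[u,v],d,i)
print('glass z',np.median(B[B[:,2]<.08][:,2])); t=B[(B[:,2]>.098)&(B[:,2]<.12)]; print('handle',cv2.minAreaRect(t[:,:2].astype(np.float32)*1000),np.percentile(t[:,2],[50,95]))
cv2.imwrite('pics/m4.png',np.hstack([cv2.resize(p,None,fx=.72,fy=.72)[:300,:400],cv2.resize(p1[130:250,130:270],(350,300))])[:,:,::-1])
E
```

```text
[ 0.12871912 -0.23351215  0.19251367]
glass z 0.0681385585424904
handle ((559.4265747070312, -119.83824920654297), (13.48656940460205, 50.790157318115234), 1.4322307109832764) [0.11098877 0.11210888]
```

View pics/m4.png

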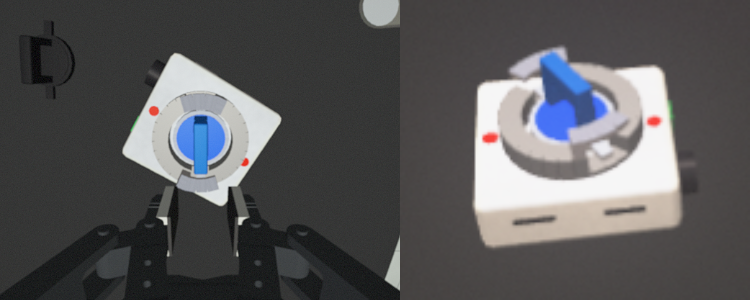

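The cap sits in the ring with its lugs under the hooks, seen in the notch at (605,150). The handle top is at 0.111 m against 0.110 nominal, turned 60°, and the gripper is clear.

```bash
python3 -c "
from workcell import order; print(order.job_done())"
```

```text
the job is handed in; nothing more can be done
None
```

The blue filter cap is fitted on the lamp mount and locked, and I handed the job in at about 15.6 s of the 42 s allowed.

I set it in on the red-dot line until the lugs touched the ledge at the expected height. Then I twisted it 60° clockwise, lowered it into the notches, let go and backed straight up.

**Last checks:**
- **Fully home:** the handle top measured 0.111 m against 0.110 m nominal, and the glass 0.068 m. The wrist camera had read handle height about 2 mm high earlier, so this agrees.
- **Turn:** the handle is in line with the notches, with a lug visible under a hook.
- **Position:** the handle centre is within about 2 mm of the measured port centre.
- **Clear of the cap:** the gripper is about 12 cm above its release height, and the wrist force is near zero.
- **Forces:** the wrist force readings never went above about 7 N.
- **Other caps:** the arm never touched the amber and green caps. I didn't measure their positions again at the end.

No check failed.

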